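# Pack a pencil box, count it and print its label

### The arm

A 6-joint arm with a two-finger parallel gripper is mounted at the origin on the work surface. World frame = base frame: x ahead of the robot, y to its left, z up, the work surface at z = 0. Lengths are in m, angles in rad, forces in N, time in s.
With the tool pointing down it reaches from about 0.25 to 0.775 m from the base axis. Payload 4 kg.
Tool frame: the origin (TCP) lies at the centre of the arm's flange, where the gripper is bolted on; the fingertips stand ahead of it and the grasp point (between the pads) lies 180 mm ahead of it (robot.tcp_to_tips is the z of the fingertips in the tool frame, in m); z points along the fingers, y is the direction in which the jaws open and shut (so a half turn about z gives the same grasp; the last joint's range is limited). The gripper opens to 94 mm and grips with 3 to 60 N. Pads are 16 mm wide; open, the fingers measure 119 mm over their backs; the gripper's body (75 mm by 177 mm) begins 78 mm behind the grasp point.
Start: joints at [-1.374, 0.087, 1.371, -0, 1.684, -0.103], TCP at [0.162, -0.525, 0.405] pointing down, gripper open.
Joint ranges: [-3.1, 3.1], [-0.76, 2.03], [0.27, 2.55], [-1.08, 4.22], [0.17, 2.65], [-2.57, 2.57]. Speed limits (rad/s): [2.79, 2.79, 3.14, 3.14, 3.14, 3.14].

### API

Orientations are given as [roll, pitch, yaw] about the fixed x, y, z axes, in that order (R = Rz(yaw) Ry(pitch) Rx(roll)).
In Python, from bench import robot gives the robot as it stands.
- The arm moves only by the tool move_arm, never from a script. Its argument "increments" is a list that holds one entry, the list of rows, each a list of 7 numbers: the opening, from 0 (shut) to 1 (fully open), then the shift along the tool's x, y, z as a fraction of full scale, then the turn, a rotation vector about the tool's x, y, z as a fraction of full scale. In form: [[[jaw, dx, dy, dz, rx, ry, rz], ...]]. A call has 1 to 8 rows; each row is the pose to reach, as a shift and turn from the pose commanded when the call began, along the tool's axes at that moment; what a row does not reach only later rows make up. Full scale, the value 1, is 0.1 m for a shift and pi/2 rad for a turn. A row lasts 1/12 s, in which the tool goes at most 41.7 mm and 7.16 degrees, less where a joint would pass 70% of its speed; a pose out of reach is approached as far as the arm can. A call with a number of a shift or a turn outside -1 to 1 is refused whole. A call with a gripper value outside its range is refused whole. The fingers move at their own pace and stop on an object; the grip force is fixed at half the most. Time passes only in rows, so rows that repeat a pose let the fingers close. It gives the time, the measured TCP pose, the force and the opening at its end, in the units of the state.
- robot.get_obs(): the state, without advancing time (a new reading comes with each control period).
- robot.snapshot(name): name is "scene" or "top"; returns (picture, depth): 420x560x3 uint8, red, green, blue; 420x560 float32, m along the optical axis (not along the pixel's ray), 0 where there is no reading.
- robot.camera_params(name): a dict with "mtx" (3x3 intrinsics, pixels), "R" (3x3) and "t" (3): a world point X has camera coordinates R X + t. Camera axes: x right, y down, z forward; pixel columns grow to the right and rows downward; lengths in m; the calibration is good to about 2 mm. A picture is of the moment at which its call begins. camera_params takes no time and is no camera call.
- robot.close_job(): hands the job in, once; it reports no verdict.
The state is a dict: "time": time; "joint_positions": joint angles; "qvel": joint speeds; "joint_torque": joint torques, N m; "tool_pos": TCP position; "ee_rot": TCP orientation; "wrist_force": force on the tool from outside, world axes, zero at the start; "wrist_torque": the same for the moment, N m; "width": finger opening in m.
Only numpy, scipy, OpenCV 4.12 (cv2) and the standard library are available. Lean on these libraries where they do the work, as an engineer would, in place of code of your own. Each camera call takes 0.05 s, during which the arm holds its last target.

### The job

Finish this order: lay the wooden pencil box with the blue lid flat in the empty carton, lid up and straight along the carton's long side, without dropping it. Then count it by swinging the red-tipped lever of the tally counter all the way to its stop and letting it spring back, and after that press the green button of the label printer fully down and let go. Leave the packed carton and everything else on the bench as it is.

Things in the scene. Friction and masses are not known exactly. Their poses are not given: they have to be found in the camera images.
- case: Closed wooden pencil box, pale wood with a blue lid, 150 x 52 x 36 mm (long along its x, 52 along its y, 36 high), about 0.16 kg. Origin at the centre of its underside, z up through the lid. Lies loose on the bench.
- carton: The EMPTY open cardboard mailer, fixed to the bench: outside 158 (its x) x 198 (its y, the long side) x 45 mm high, walls and floor 4 mm, so inside 150 x 190 mm with the inner floor 4 mm above the origin. Origin at the centre of its underside. Its lid lies open on its +x side, rising outwards from the rim at 35 degrees to about 135 mm above the bench, 210 mm from the centre.
- carton_full: The packed carton: same make, size and axes as carton, but a pencil box with a red lid already lies in it. To be left alone.
- packed_case: Pencil box with a red lid, same size as case, lying in carton_full. To be left alone.
- counter_pivot (a point): Tally counter (grey box 100 x 100 mm, 40 mm high, four white number windows on top, fixed to the bench): point on the vertical turning axis of its lever, 43.5 mm above the bench. Axes are the counter's (x away from the robot at yaw 0); the box's centre is 12 mm along +x from here. At rest the lever points 150 degrees counterclockwise from this x axis.
- lever_peg (a point): Centre of the upright red peg at the end of the counter's steel lever, 90 mm from the pivot axis: peg 18 mm in diameter, free height 46 mm, from the top of the lever arm (51.5 mm above the bench) to 97.5 mm; this point is at 74.5 mm. It moves with the lever.
- lever (a joint): Angle of the counter's lever, rad: 0 at rest, grows counterclockwise seen from above about the pivot axis, firm stop at 1.05. A spring brings it back to 0 when let go; pushing at the peg takes about 2 N at rest and 4.5 N at the stop.
- print_button (a joint): Travel of the printer's green button, m: 0 up, 0.008 fully down (5 N); springs back.
- print_button_top (a point): Centre of the top face of the round green button, 36 mm in diameter, on top of the label printer (grey box 140 x 110 mm, 75 mm high, fixed; the button is 36 mm from its centre towards the printer's front, -x). Pressed straight down; moves with the button. Axes are the printer's.
- disc_stack: Bystander: glued stack of wooden discs, 42 mm diameter, 54 mm high. Origin under its centre.
- glue: Bystander: white glue bottle, 54 mm diameter, 130 mm high, upright. Origin under its centre.
- screwdriver: Bystander: yellow-handled screwdriver, 190 mm long, lying along its x to the left of the pencil box.
- tape_roll: Bystander: orange roll of tape, 96 mm diameter, 25 mm high, lying flat. Origin under its centre.
- mug: Bystander: blue mug, 80 mm diameter, 90 mm high. Origin under its centre.
Things that resemble listed ones, but are neither listed nor needed, are in the scene too. What is shaped like the case but pink is not meant.

How it is judged:
By the outcome, as a careful person would: the job done as asked, in the order asked, and still so for the second after the job is handed in, with the robot touching nothing.
It also fails if it takes over 66 s, if anything falls off the work surface, if the arm or the gripper's body presses on something with over 40 N, if the wrist force passes 120 N, or if a joint passes its speed limit or range.

## Working session

There is one attempt and no reset: what is moved stays moved. The work goes in short steps, Python scripts to look and compute and a tool call to move; the robot and the scene stay as the last step left them, time stands still between calls to the robot, and variables do not carry over. Pictures are saved under pics/ and viewed, and the job is handed in when it is done.

Besides the shell and the picture viewer there is one more tool, called after "Call:" as name(argument=value, ...) on one line, values as JSON. move_arm: Moves the arm, as the interface text tells. Its arguments: {"type":"object","properties":{"increments":{"type":"array","items":{"type":"array","items":{"type":"array","items":{"type":"number","minimum":-1,"maximum":1}}}}},"required":["increments"]}

```bash
mkdir -p pics; ls; python3 - <<'E'
from bench import robot
import cv2,numpy as np
o=robot.get_obs()
for k in o: print(k,np.round(o[k],4))
for n in ("scene","top"):
    p,d=robot.snapshot(n); cv2.imwrite(f"pics/{n}0.png",p[:,:,::-1]); np.save(f"pics/{n}0.npy",d)
    c=robot.camera_params(n); print(n,c)
E
```

```text
pics
time 0.0
joint_positions [-1.3741  0.0879  1.3722  0.      1.6836 -0.1031]
qvel [-0.0007  0.0009  0.0018  0.0011  0.0004 -0.0006]
joint_torque [ 2.00000e-04 -3.40176e+01 -3.02426e+01  7.18000e-02  3.29000e-02
 -2.00000e-04]
tool_pos [ 0.1624 -0.5254  0.4035]
ee_rot [-3.1394e+00 -2.0000e-04  2.9980e-01]
wrist_force [ 0.4775 -0.4807 -0.434 ]
wrist_torque [ 0.025  -0.0038  0.0002]
width 0.0938
scene {'mtx': array([[421.28860844,   0.        , 274.89489763],
       [  0.        , 421.28860844, 210.63796215],
       [  0.        ,   0.        ,   1.        ]]), 'R': array([[-0.78937344,  0.61371312, -0.0156772 ],
       [ 0.51706701,  0.65086456, -0.55589301],
       [-0.33095509, -0.44691334, -0.831106  ]]), 't': array([ 0.45090215, -0.25433489,  1.40998815])}
top {'mtx': array([[427.14473142,   0.        , 275.77338146],
       [  0.        , 427.14473142, 210.30964643],
       [  0.        ,   0.        ,   1.        ]]), 'R': array([[-0.02276879, -0.99972579, -0.00547103],
       [-0.99595949,  0.02315784, -0.0867664 ],
       [ 0.0868693 ,  0.00347336, -0.99621366]]), 't': array([0.01565318, 0.58078072, 1.08220572])}
```

View pics/scene0.png

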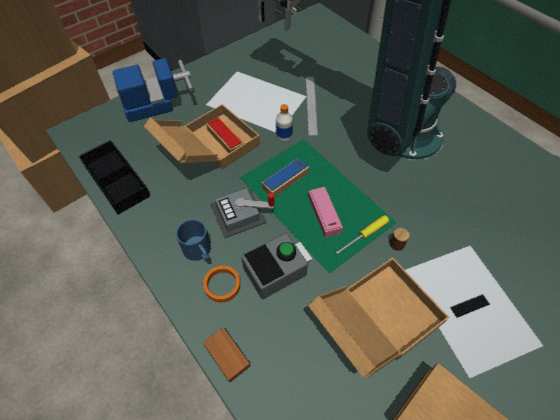

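View pics/top0.png

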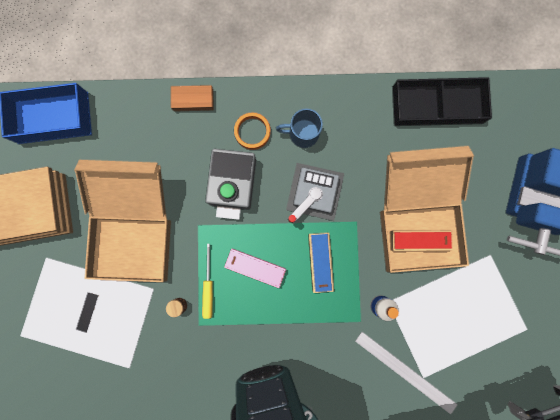

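Candidates in the top view for the case are the blue-lidded box (321,263), the pink box (256,268) and the red-lidded packed box (422,240). A blue tray (45,113), an orange block (192,97) and a black tray (442,101) are further lookalikes. I pick (321,263). For the empty carton I take the left one (127,250), since the right one (425,240) holds the red box. The brown stack at (30,205) isn't a carton.

```bash
cat > h.py <<'E'
import numpy as np,cv2
from bench import robot
def ray(n,uv,z):
    c=robot.camera_params(n);R,t,K=c["R"],c["t"],c["mtx"]
    uv=np.atleast_2d(np.array(uv,float));C=-R.T@t
    d=(R.T@np.linalg.inv(K)@np.c_[uv,np.ones(len(uv))].T).T
    return C+d*((z-C[2])/d[:,2])[:,None]
def proj(n,X):
    c=robot.camera_params(n);q=c["R"]@np.array(X)+c["t"];q=c["mtx"]@q;return q[:2]/q[2]
def cloud(n,d):
    c=robot.camera_params(n);v,u=np.mgrid[:420,:560]
    q=(np.linalg.inv(c["mtx"])@np.c_[u.ravel(),v.ravel(),np.ones(u.size)].T)*d.ravel()
    return (c["R"].T@(q-c["t"][:,None])).T.reshape(420,560,3)
def mask(p,lo,hi,box):
    h=cv2.cvtColor(p,cv2.COLOR_RGB2HSV);m=cv2.inRange(h,lo,hi);k=np.zeros_like(m);x0,y0,x1,y1=box;k[y0:y1,x0:x1]=m[y0:y1,x0:x1];return k
def big(m):
    cs,_=cv2.findContours(m,cv2.RETR_EXTERNAL,cv2.CHAIN_APPROX_NONE);return max(cs,key=cv2.contourArea)
E
python3 - <<'E'
from h import *
p=cv2.imread("pics/top0.png");s=cv2.imread("pics/scene0.png")
a=cv2.resize(p[220:310,190:370],None,fx=4,fy=4,interpolation=cv2.INTER_CUBIC)
b=cv2.resize(p[150:290,70:180],None,fx=4,fy=4,interpolation=cv2.INTER_CUBIC)
c=cv2.resize(p[140:230,200:350],None,fx=4,fy=4,interpolation=cv2.INTER_CUBIC)
for n,i in zip("abc",(a,b,c)): cv2.imwrite(f"pics/crop_{n}.png",i)
t=p[:,:,::-1].copy();sc=s[:,:,::-1].copy()
D=np.load("pics/top0.npy");P=cloud("top",D)
def rep(nm,n,im,lo,hi,box,z):
    m=mask(im,lo,hi,box);c=big(m);r=cv2.minAreaRect(c);bp=cv2.boxPoints(r)
    w=ray(n,bp,z);ctr=ray(n,[r[0]],z)[0]
    print(nm,n,np.round(r[0],1),"area",cv2.contourArea(c),"ctr",np.round(ctr,4),"edges",np.round(w[1]-w[0],3)[:2],np.round(w[2]-w[1],3)[:2])
    return m
m=rep("lid","top",t,(100,80,60),(130,255,255),(300,225,345,300),.036); print("z",np.median(P[m>0][:,2]))
rep("lid","scene",sc,(100,80,60),(130,255,255),(255,150,315,200),.036)
m=rep("btn","top",t,(40,80,60),(80,255,255),(210,175,245,205),.083);print("pts",np.median(P[m>0],0))
m=rep("btn","scene",sc,(40,80,60),(80,255,255),(275,235,300,262),.083)
m=rep("peg","top",t,(0,120,80),(8,255,255),(280,205,305,225),.0975);print("pts",np.percentile(P[m>0],[10,50,90],axis=0))
m=rep("peg","scene",sc,(0,120,80),(8,255,255),(260,185,280,212),.0975)
E
```

```text
lid top [321.2 262.5] area 831.0 ctr [ 0.4443 -0.1099  0.036 ] edges [ 0.002 -0.041] [-0.143 -0.007]
z 0.03676015854173559
lid scene [285.  173.4] area 471.0 ctr [ 0.4479 -0.1079  0.036 ] edges [-0.149 -0.008] [0.009 0.044]
btn top [226.8 190.3] area 151.5 ctr [0.6285 0.122  0.083 ] edges [ 0.023 -0.024] [-0.026 -0.024]
pts [0.62656636 0.11955613 0.09947337]
btn scene [286.  248.5] area 137.0 ctr [0.6235 0.1159 0.083 ] edges [-0.037 -0.007] [-0.002  0.037]
peg top [292. 218.] area 30.5 ctr [ 0.5551 -0.0368  0.0975] edges [-0.    -0.015] [-0.015  0.   ]
pts [[ 0.5482369  -0.04173959  0.09487336]
 [ 0.55504698 -0.03668793  0.09780461]
 [ 0.56011342 -0.02966037  0.10002903]]
peg scene [271.  199.5] area 52.5 ctr [ 0.5656 -0.0221  0.0975] edges [-0.013  0.01 ] [0.027 0.034]
```

View pics/crop_a.png

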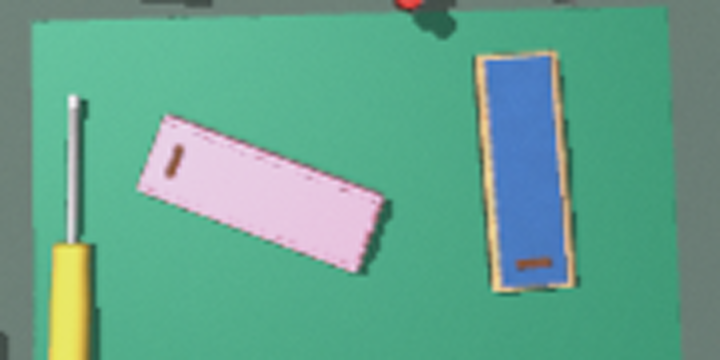

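View pics/crop_b.png

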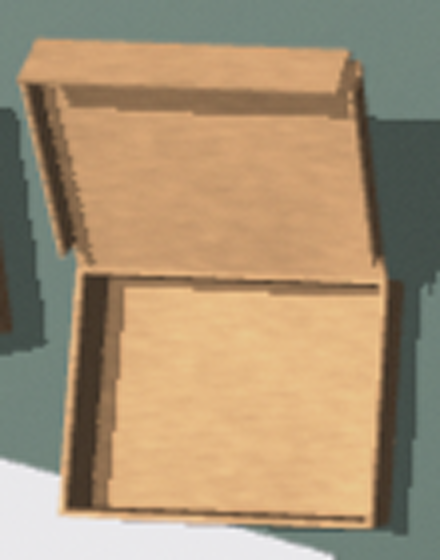

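View pics/crop_c.png

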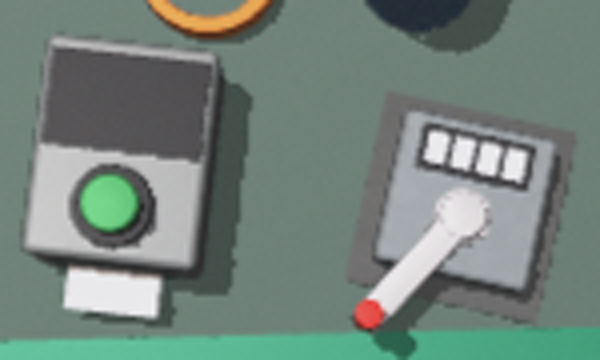

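Crop a shows the blue lid with a pale wooden rim, which matches the case. Crop b shows the left carton empty. Crop c shows the green button near (227,190), and the lever with its hub at (315.5,194) and red peg at (292,218). Next I refine these in both views.

```bash
python3 - <<'E'
from h import *
t=cv2.imread("pics/top0.png")[:,:,::-1].copy();s=cv2.imread("pics/scene0.png")[:,:,::-1].copy()
C={n:cloud(n,np.load(f"pics/{n}0.npy")) for n in("top","scene")}
for n,im,b in(("top",t,(210,175,245,205)),("scene",s,(275,235,300,262))):
    m=mask(im,(40,80,60),(80,255,255),b);q=C[n][m>0];print("btn",n,np.round(np.percentile(q,[5,50,95],axis=0),4).tolist())
    zt=np.percentile(q[:,2],60);q=q[abs(q[:,2]-zt)<.004];print(len(q),(q.min(0)+q.max(0))/2)
    b=(280,205,305,225) if n=="top" else (260,185,280,212)
    m=mask(im,(0,120,80),(8,255,255),b);q=C[n][m>0];print("peg",n,np.round(np.percentile(q,[5,50,95],axis=0),4).tolist())
# pivots, carton
def cb(l,o): return np.array(l,float)/4+np.array(o)
print("hub",ray("top",cb([[462,215]],(200,140)),.0535),C["top"][190:198:3,312:320:3,2])
r=ray("top",cb([[80,270],[386,272],[375,525],[62,513]],(70,150)),.045);print("carton",np.round(r,4),r.mean(0),np.linalg.norm(np.diff(r,axis=0),axis=1))
e=(r[0]+r[3]-r[1]-r[2]);print("yaw of y",np.degrees(np.arctan2(-e[0],e[1])))
e=(r[0]+r[1]-r[3]-r[2]);print("yaw of x",np.degrees(np.arctan2(e[1],e[0])))
# case wood+lid outline in top by height
P=C["top"];m=((P[...,2]>.028)&(P[...,2]<.045)).astype(np.uint8);k=np.zeros_like(m);k[228:300,300:345]=m[228:300,300:345]
c=big(k);rr=cv2.minAreaRect(c);w=ray("top",cv2.boxPoints(rr),.036);print("case",w.mean(0),np.diff(w,axis=0)[:,:2])
q=P[k>0][:,:2];qm=(q.min(0)+q.max(0))/2;u,sv,vt=np.linalg.svd(q-q.mean(0));print(q.mean(0),vt[0],np.degrees(np.arctan(vt[0][1]/vt[0][0])))
d=P[260:270:3,120:130:3];print("floor z",d[...,2])
# heights around case, carton path
for nm,(u,v) in dict(glue=(386,309),mug=(306,128),disc=(176,308)).items(): print(nm,P[v,u])
E
```

```text
btn top [[0.6122, 0.1049, 0.095], [0.6266, 0.1196, 0.0995], [0.6414, 0.1342, 0.1023]]
155 [0.62575094 0.12071854 0.09986345]
peg top [[0.5478, -0.0439, 0.0947], [0.555, -0.0367, 0.0978], [0.5622, -0.0295, 0.1003]]
btn scene [[0.5462, 0.0676, -0.001], [0.6263, 0.1195, 0.0971], [0.6422, 0.1358, 0.1004]]
136 [0.62879134 0.12071636 0.09775046]
peg scene [[0.5306, -0.0672, 0.0339], [0.5584, -0.0313, 0.0852], [0.5642, -0.0271, 0.098]]
hub [[ 0.61829285 -0.09940148  0.0535    ]] [[0.05353626 0.05359581 0.05210654]
 [0.05495995 0.05696067 0.0504184 ]
 [0.05665452 0.05241706 0.05351057]]
carton [[0.5719 0.476  0.045 ]
 [0.5661 0.2808 0.045 ]
 [0.4069 0.2878 0.045 ]
 [0.4187 0.4851 0.045 ]] [0.4908943  0.38242651 0.045     ] [0.19529346 0.15937901 0.19760432]
yaw of y -2.5795577119737865
yaw of x -2.942279814089468
case [ 0.44487392 -0.10823942  0.036     ] [[ 0.00279964 -0.05204377]
 [-0.14909828 -0.00647089]
 [-0.00275792  0.05142532]]
[ 0.44449683 -0.1082365 ] [-0.99899508 -0.04481993] 2.5688532258677563
floor z [[0.00731282 0.00383157 0.00533764 0.00363822]
 [0.01042879 0.00327611 0.00419105 0.00253003]
 [0.00548964 0.00605688 0.00480597 0.00341579]
 [0.00437721 0.00518121 0.003266   0.00646517]]
glue [ 0.33493015 -0.25194002  0.1059282 ]
mug [ 0.80351332 -0.08404859  0.00179348]
disc [0.34145794 0.25453763 0.05596772]
```

```bash
cat >> h.py <<'E'
from scipy.spatial.transform import Rotation as Ro
def go(x,y,z,yaw):
    o=robot.get_obs();R=Ro.from_euler("xyz",o["ee_rot"]);T=Ro.from_euler("xyz",[np.pi,0,np.radians(yaw)])
    d=R.inv().apply(np.array([x,y,z])-o["tool_pos"])/.1
    print("t",o["time"],"w",np.round(o["width"],4),"pos",np.round(o["tool_pos"],4),"rpy",np.round(np.degrees(o["ee_rot"]),2),"F",np.round(o["wrist_force"],1))
    print("shift",np.round(d,3),"turn",np.round((R.inv()*T).as_rotvec()/(np.pi/2),3))
E
python3 -c "
from h import *
print(robot.tcp_to_tips);go(.4447,-.1085,.36,2.5)"
```

```text
0.1992
t 0.1 w 0.0941 pos [ 0.1624 -0.5254  0.4036] rpy [-1.7989e+02 -1.0000e-02  1.7180e+01] F [ 1.1  0.2 -0.1]
shift [ 3.928 -3.148  0.443] turn [-0.001  0.     0.163]
```

Call:
move_arm(increments=[[[0.85,0.33,-0.26,0.03,0,0,0.055],[0.85,0.66,-0.53,0.06,0,0,0.11],[0.85,1.0,-0.8,0.1,0,0,0.163],[0.85,1.0,-0.8,0.1,0,0,0.163]]])

```text
time: 0.43
tool_pos: [0.2367, -0.4153, 0.3936]
ee_rot: [-3.137, -0.002, 0.047]
wrist_force: [0.3, 0.5, 1.4]
width: 0.0801
```

```bash
python3 -c "
from h import *
go(.4447,-.1085,.36,2.5)"
```

```text
t 0.4333 w 0.0801 pos [ 0.2367 -0.4153  0.3936] rpy [-1.7975e+02 -9.0000e-02  2.6700e+00] F [0.3 0.5 1.4]
shift [ 2.22  -2.966  0.353] turn [-0.003 -0.001  0.002]
```

Call:
move_arm(increments=[[[0.85,0.25,-0.33,0.03,0,0,0],[0.85,0.5,-0.66,0.06,0,0,0],[0.85,0.74,-0.99,0.1,0,0,0],[0.85,0.74,-0.99,0.1,0,0,0]]])

```text
time: 0.77
tool_pos: [0.3064, -0.3129, 0.3838]
ee_rot: [-3.138, -0.001, 0.052]
wrist_force: [-0.1, -0.5, 0.5]
width: 0.0802
```

Call:
move_arm(increments=[[[0.85,0.25,-0.33,0.03,0,0,0],[0.85,0.5,-0.66,0.06,0,0,0],[0.85,0.74,-0.99,0.1,0,0,0],[0.85,0.74,-0.99,0.1,0,0,0]]])

```text
time: 1.1
tool_pos: [0.3758, -0.211, 0.3738]
ee_rot: [-3.138, -0.001, 0.053]
wrist_force: [-0.7, 0.3, -0.1]
width: 0.0797
```

Call:
move_arm(increments=[[[0.85,0.25,-0.33,0.03,0,0,0],[0.85,0.5,-0.66,0.06,0,0,0],[0.85,0.74,-0.99,0.1,0,0,0],[0.85,0.74,-0.99,0.1,0,0,0],[0.85,0.74,-0.99,0.1,0,0,0]]])

```text
time: 1.52
tool_pos: [0.4438, -0.1125, 0.364]
ee_rot: [3.141, 0.002, 0.048]
wrist_force: [-0.4, -0.5, 0.0]
width: 0.0799
```

```bash
python3 -c "
from h import *
go(.4447,-.1085,.204,2.5)
p,d=robot.snapshot('scene');cv2.imwrite('pics/s1.png',p[:,:,::-1])"
```

```text
t 1.5167 w 0.0799 pos [ 0.4438 -0.1125  0.364 ] rpy [1.7999e+02 1.0000e-01 2.7600e+00] F [-0.4 -0.5  0. ]
shift [ 0.014 -0.039  1.6  ] turn [0.    0.001 0.003]
```

View pics/s1.png

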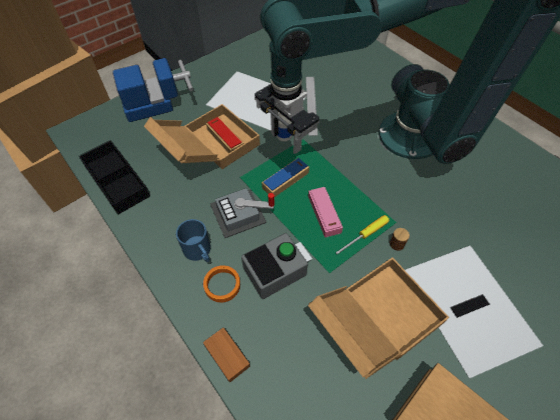

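```bash
python3 -c "
from h import *
print(proj('scene',[.4438,-.1125,.165]),proj('scene',[.4447,-.1085,.036]))"
```

```text
[285.26320377 142.65719503] [285.65099506 172.82005969]
```

Call:
move_arm(increments=[[[0.85,0.01,-0.04,0.2,0,0,0],[0.85,0.01,-0.04,0.4,0,0,0],[0.85,0.01,-0.04,0.6,0,0,0],[0.85,0.01,-0.04,0.8,0,0,0],[0.85,0.01,-0.04,0.8,0,0,0]]])

```text
time: 1.98
tool_pos: [0.4419, -0.1106, 0.2805]
ee_rot: [-3.139, 0.008, 0.041]
wrist_force: [0.2, 0.6, 0.1]
width: 0.0802
```

```bash
python3 -c "
from h import *
go(.4447,-.1085,.204,2.5)
for n in('scene','top'):
  p,d=robot.snapshot(n);u,v=map(int,proj(n,[.4447,-.1085,.04]));cv2.imwrite('pics/z_%s.png'%n,cv2.resize(p[max(0,v-60):v+60,u-70:u+70,::-1],None,fx=5,fy=5))
"
```

```text
t 1.9833 w 0.0802 pos [ 0.4419 -0.1106  0.2805] rpy [-179.86    0.46    2.34] F [0.2 0.6 0.1]
shift [ 0.035 -0.018  0.765] turn [-0.002  0.005 -0.002]
```

View pics/z_scene.png

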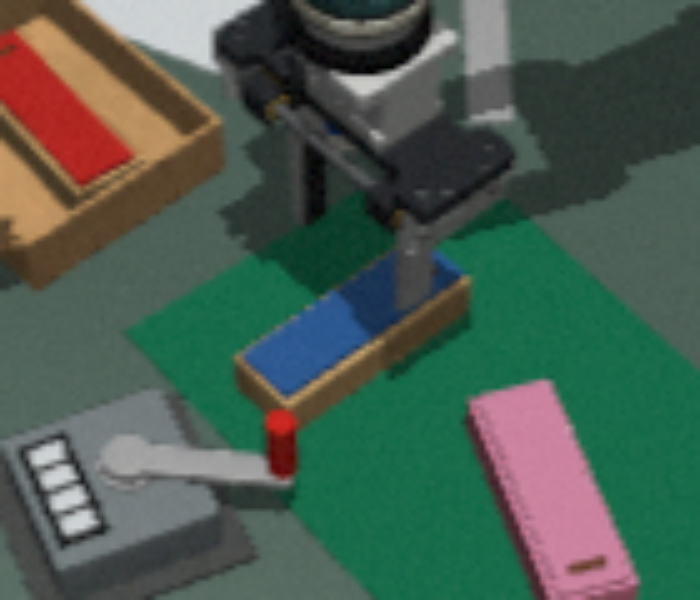

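Call:
move_arm(increments=[[[0.85,0.03,-0.01,0.2,0,0,0],[0.85,0.03,-0.01,0.4,0,0,0],[0.85,0.03,-0.01,0.55,0,0,0],[0.85,0.03,-0.01,0.68,0,0,0],[0.85,0.03,-0.01,0.75,0,0,0],[0.85,0.03,-0.01,0.75,0,0,0]]])

```text
time: 2.58
tool_pos: [0.4468, -0.1086, 0.2096]
ee_rot: [3.142, 0.001, 0.043]
wrist_force: [0.2, 0.4, -0.1]
width: 0.0796
```

```bash
python3 -c "
from h import *
go(.4447,-.1085,.204,2.5)
"
```

```text
t 2.5833 w 0.0796 pos [ 0.4468 -0.1086  0.2096] rpy [1.80e+02 4.00e-02 2.45e+00] F [ 0.2  0.4 -0.1]
shift [-0.021 -0.002  0.056] turn [ 0.     0.    -0.001]
```

Call:
move_arm(increments=[[[0.85,-0.02,0,0.04,0,0,0],[0.85,-0.02,0,0.04,0,0,0],[0.6,-0.02,0,0.04,0,0,0],[0.4,-0.02,0,0.04,0,0,0],[0.3,-0.02,0,0.04,0,0,0],[0.3,-0.02,0,0.04,0,0,0],[0.3,-0.02,0,0.04,0,0,0],[0.3,-0.02,0,0.04,0,0,0]]])

```text
time: 3.25
tool_pos: [0.4451, -0.1082, 0.2061]
ee_rot: [3.141, -0.001, 0.044]
wrist_force: [-0.1, -1.2, 1.5]
width: 0.0515
```

```bash
python3 -c "
from h import *
go(.4447,-.1085,.204,2.5)
"
```

```text
t 3.25 w 0.0515 pos [ 0.4451 -0.1082  0.2061] rpy [ 1.7994e+02 -4.0000e-02  2.5200e+00] F [-0.1 -1.2  1.5]
shift [-0.004  0.003  0.021] turn [ 0.001 -0.     0.   ]
```

Call:
move_arm(increments=[[[0.2,0,0,-0.1,0,0,0],[0.2,0,0,-0.3,0,0,0],[0.2,0,0,-0.5,0,0,0],[0.2,0,0,-0.75,0,0,0],[0.2,0,0,-1.0,0,0,0],[0.2,0,0,-1.0,0,0,0]]])

```text
time: 3.75
tool_pos: [0.4462, -0.1083, 0.3113]
ee_rot: [3.138, -0.01, 0.044]
wrist_force: [0.4, 0.1, -1.4]
width: 0.052
```

```bash
python3 -c "
from h import *
go(.491,.3824,.34,87.2)
p,d=robot.snapshot('scene');cv2.imwrite('pics/s2.png',cv2.resize(p[90:230,200:360,::-1],None,fx=4,fy=4))
"
```

```text
t 3.75 w 0.052 pos [ 0.4462 -0.1083  0.3113] rpy [179.78  -0.56   2.52] F [ 0.4  0.1 -1.4]
shift [ 0.666 -4.882 -0.299] turn [ 0.007 -0.003 -0.941]
```

View pics/s2.png

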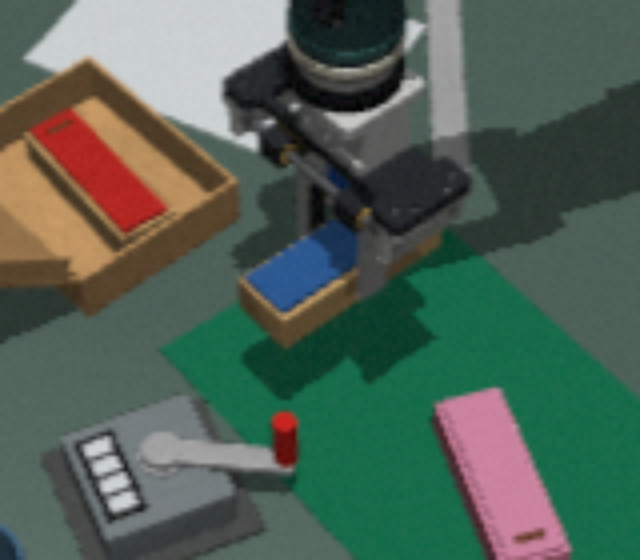

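Call:
move_arm(increments=[[[0.2,0.03,-0.2,-0.1,0,0,0],[0.2,0.06,-0.45,-0.2,0,0,0],[0.2,0.1,-0.7,-0.3,0,0,0],[0.2,0.13,-0.97,-0.35,0,0,0]]])

```text
time: 4.13
tool_pos: [0.4534, -0.0098, 0.3395]
ee_rot: [-3.141, 0.002, 0.042]
wrist_force: [0.7, -0.1, -1.6]
width: 0.0519
```

Call:
move_arm(increments=[[[0.2,0.03,-0.25,0,0,0,0],[0.2,0.06,-0.5,0,0,0,0],[0.2,0.1,-0.75,0,0,0,0],[0.2,0.13,-0.97,0,0,0,0]]])

```text
time: 4.47
tool_pos: [0.4618, 0.0885, 0.3381]
ee_rot: [-3.141, 0.004, 0.044]
wrist_force: [0.8, 0.1, -1.6]
width: 0.052
```

Call:
move_arm(increments=[[[0.2,0.03,-0.25,0,0,0,0],[0.2,0.06,-0.5,0,0,0,0],[0.2,0.1,-0.75,0,0,0,0],[0.2,0.13,-0.97,0,0,0,0]]])

```text
time: 4.8
tool_pos: [0.4705, 0.1859, 0.3378]
ee_rot: [3.141, 0.005, 0.044]
wrist_force: [-0.4, 0.7, -1.3]
width: 0.0519
```

Call:
move_arm(increments=[[[0.2,0.03,-0.25,0,0,0,0],[0.2,0.06,-0.5,0,0,0,0],[0.2,0.1,-0.75,0,0,0,0],[0.2,0.13,-0.97,0,0,0,0],[0.2,0.13,-0.97,0,0,0,0]]])

```text
time: 5.22
tool_pos: [0.4793, 0.285, 0.3374]
ee_rot: [-3.141, 0.005, 0.048]
wrist_force: [0.0, -0.4, -2.5]
width: 0.0518
```

```bash
python3 -c "
from h import *
go(.491,.3824,.34,87.2)
"
```

```text
t 5.2167 w 0.0518 pos [0.4793 0.285  0.3374] rpy [-179.97    0.26    2.73] F [ 0.  -0.4 -2.5]
shift [ 0.163 -0.967 -0.026] turn [-0.002  0.002 -0.939]
```

Call:
move_arm(increments=[[[0.2,0.02,-0.14,0,0,0,-0.06],[0.2,0.05,-0.3,0,0,0,-0.13],[0.2,0.08,-0.45,0,0,0,-0.2],[0.2,0.1,-0.6,0,0,0,-0.27],[0.2,0.13,-0.75,0,0,0,-0.34],[0.2,0.15,-0.87,0,0,0,-0.41],[0.2,0.16,-0.97,0,0,0,-0.47],[0.2,0.16,-0.97,0,0,0,-0.47]]])

```text
time: 5.88
tool_pos: [0.4913, 0.3804, 0.3377]
ee_rot: [-3.14, 0.004, 0.785]
wrist_force: [-0.2, -0.7, -2.9]
width: 0.0519
```

Call:
move_arm(increments=[[[0.2,0,0,0,0,0,-0.07],[0.2,0,0,0,0,0,-0.14],[0.2,0,0,0,0,0,-0.21],[0.2,0,0,0,0,0,-0.28],[0.2,0,0,0,0,0,-0.35],[0.2,0,0,0,0,0,-0.42],[0.2,0,0,0,0,0,-0.47],[0.2,0,0,0,0,0,-0.47]]])

```text
time: 6.55
tool_pos: [0.4915, 0.3784, 0.3389]
ee_rot: [-3.139, 0.002, 1.519]
wrist_force: [-0.6, -0.6, -2.7]
width: 0.0516
```

```bash
python3 -c "
from h import *
go(.491,.3824,.25,87.2)
for n in('scene','top'):
  p,d=robot.snapshot(n);u,v=map(int,proj(n,[.491,.3824,.1]));u=max(u,85);cv2.imwrite('pics/y_%s.png'%n,cv2.resize(p[max(0,v-80):v+80,u-85:u+85,::-1],None,fx=3,fy=3,interpolation=2))
"
```

```text
t 6.55 w 0.0516 pos [0.4915 0.3784 0.3389] rpy [-1.7986e+02  1.4000e-01  8.7010e+01] F [-0.6 -0.6 -2.7]
shift [ 0.041 -0.005  0.889] turn [-0.002  0.002 -0.002]
```

View pics/y_scene.png

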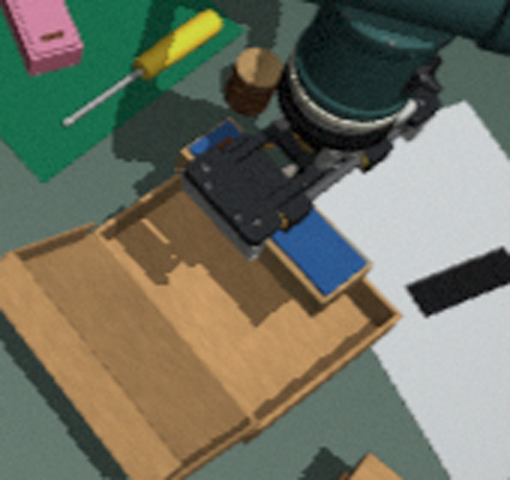

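View pics/y_top.png

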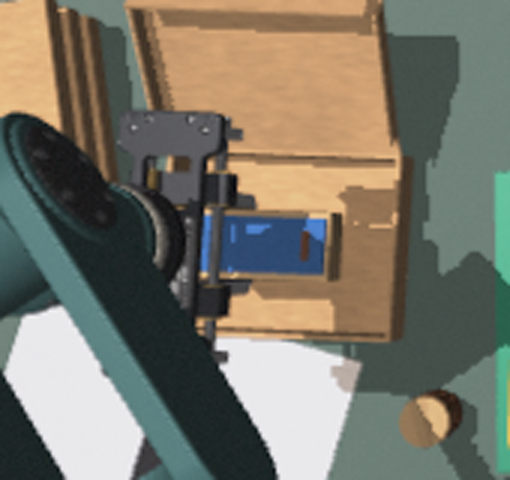

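The box is level, above the carton and aligned with its long side. Lowering it now.

Call:
move_arm(increments=[[[0.2,0.04,0,0.15,0,0,0],[0.2,0.04,0,0.3,0,0,0],[0.2,0.04,0,0.45,0,0,0],[0.2,0.04,0,0.6,0,0,0],[0.2,0.04,0,0.75,0,0,0],[0.2,0.04,0,0.9,0,0,0],[0.2,0.04,0,0.9,0,0,0]]])

```text
time: 7.23
tool_pos: [0.4907, 0.3824, 0.246]
ee_rot: [-3.135, 0.005, 1.518]
wrist_force: [-0.6, -0.6, -1.7]
width: 0.0517
```

```bash
python3 -c "
from h import *
go(.491,.3824,.211,87.2)
"
```

```text
t 7.2333 w 0.0517 pos [0.4907 0.3824 0.246 ] rpy [-179.62    0.3    86.95] F [-0.6 -0.6 -1.7]
shift [0.002 0.005 0.35 ] turn [-0.004  0.003 -0.003]
```

Call:
move_arm(increments=[[[0.2,0,0,0.1,-0.004,0.003,0],[0.2,0,0,0.2,-0.004,0.003,0],[0.2,0,0,0.28,-0.004,0.003,0],[0.2,0,0,0.32,-0.004,0.003,0],[0.2,0,0,0.32,-0.004,0.003,0],[0.2,0,0,0.32,-0.004,0.003,0]]])

```text
time: 7.73
tool_pos: [0.4919, 0.3835, 0.2186]
ee_rot: [3.136, -0.004, 1.52]
wrist_force: [-0.6, 0.4, -1.8]
width: 0.0517
```

```bash
python3 -c "
from h import *
go(.491,.3824,.2101,87.2)
"
```

```text
t 7.7333 w 0.0517 pos [0.4919 0.3835 0.2186] rpy [179.66  -0.25  87.09] F [-0.6  0.4 -1.8]
shift [-0.012 -0.008  0.085] turn [ 0.004 -0.003 -0.001]
```

Call:
move_arm(increments=[[[0.2,-0.01,0,0.02,0,0,0],[0.2,-0.01,0,0.04,0,0,0],[0.2,-0.01,0,0.06,0,0,0],[0.2,-0.01,0,0.06,0,0,0],[0.2,-0.01,0,0.06,0,0,0]]])

```text
time: 8.15
tool_pos: [0.4918, 0.3825, 0.2125]
ee_rot: [3.135, -0.005, 1.52]
wrist_force: [-0.4, 0.0, -1.1]
width: 0.0517
```

```bash
python3 -c "
from h import *
go(.491,.3824,.2101,87.2)
"
```

```text
t 8.15 w 0.0517 pos [0.4918 0.3825 0.2125] rpy [179.65  -0.26  87.11] F [-0.4  0.  -1.1]
shift [-0.001 -0.008  0.024] turn [ 0.004 -0.003 -0.001]
```

Call:
move_arm(increments=[[[0.2,0,0,0.01,0,0,0],[0.2,0,0,0.02,0,0,0],[0.2,0,0,0.025,0,0,0],[0.2,0,0,0.025,0,0,0]]])

```text
time: 8.48
tool_pos: [0.4919, 0.3826, 0.2104]
ee_rot: [3.135, -0.005, 1.52]
wrist_force: [-0.6, -0.9, -0.7]
width: 0.052
```

Call:
move_arm(increments=[[[0.2,0,0,0.01,0,0,0],[0.2,0,0,0.01,0,0,0]]])

```text
time: 8.65
tool_pos: [0.4919, 0.3826, 0.2102]
ee_rot: [3.135, -0.005, 1.52]
wrist_force: [-1.9, -0.7, 5.1]
width: 0.0517
```

Call:
move_arm(increments=[[[0.2,0,0,0.005,0,0,0],[0.2,0,0,0.005,0,0,0]]])

```text
time: 8.82
tool_pos: [0.4918, 0.3826, 0.2102]
ee_rot: [3.135, -0.005, 1.52]
wrist_force: [-2.6, -1.7, 6.3]
width: 0.0521
```

Contact at 5–6 N. I'll open gently and retreat straight up.

Call:
move_arm(increments=[[[0.56,0,0,0,0,0,0],[0.6,0,0,0,0,0,0],[0.65,0,0,0,0,0,0],[0.75,0,0,0,0,0,0],[0.75,0,0,0,0,0,0],[0.75,0,0,0,0,0,0]]])

```text
time: 9.32
tool_pos: [0.4919, 0.3825, 0.2084]
ee_rot: [3.135, -0.005, 1.52]
wrist_force: [0.2, -1.0, 0.2]
width: 0.0702
```

Call:
move_arm(increments=[[[0.75,0,0,-0.1,0,0,0],[0.75,0,0,-0.25,0,0,0],[0.75,0,0,-0.45,0,0,0],[0.75,0,0,-0.7,0,0,0],[0.75,0,0,-1,0,0,0],[0.75,0,0,-1,0,0,0]]])

```text
time: 9.82
tool_pos: [0.4923, 0.3829, 0.3172]
ee_rot: [3.124, -0.013, 1.521]
wrist_force: [1.2, 0.8, 1.0]
width: 0.0707
```

```bash
python3 -c "
from h import *
go(.535,.03,.34,45)
for n in('scene','top'):
  p,d=robot.snapshot(n);u,v=map(int,proj(n,[.491,.3824,.1]));u=max(u,85);cv2.imwrite('pics/x_%s.png'%n,cv2.resize(p[max(0,v-80):v+80,u-85:u+85,::-1],None,fx=3,fy=3,interpolation=2))
"
```

```text
t 9.8167 w 0.0707 pos [0.4923 0.3829 0.3172] rpy [179.    -0.73  87.12] F [1.2 0.8 1. ]
shift [-3.5    0.608 -0.262] turn [ 0.008 -0.012  0.468]
```

View pics/x_scene.png

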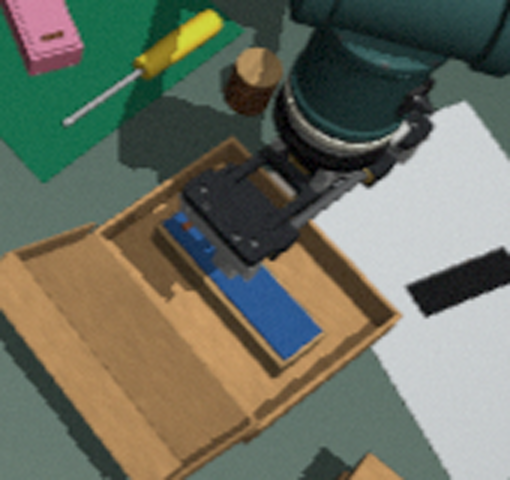

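View pics/x_top.png

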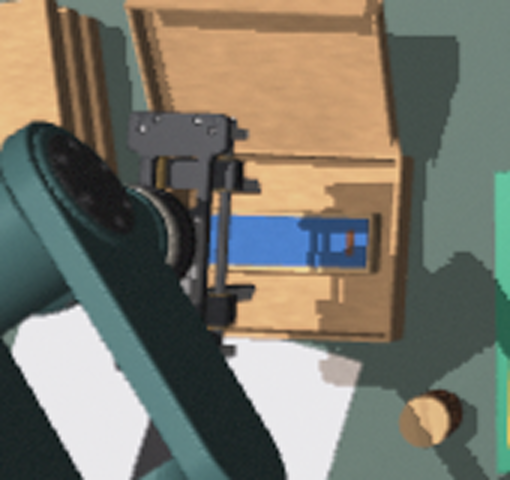

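The box lies flat in the carton, lid up and clear of the walls. Next the lever: I approach from the peg's +y side with the jaws shut and yaw 75°.

Call:
move_arm(increments=[[[0.6,-0.1,0.02,-0.15,0.01,-0.01,0.04],[0.4,-0.3,0.06,-0.3,0.01,-0.01,0.08],[0.2,-0.6,0.12,-0.43,0.01,-0.01,0.135],[0,-0.9,0.18,-0.43,0.01,-0.01,0.135],[0,-0.9,0.18,-0.43,0.01,-0.01,0.135]]])

```text
time: 10.33
tool_pos: [0.5051, 0.2873, 0.3508]
ee_rot: [-3.133, 0.015, 1.304]
wrist_force: [1.6, -0.2, -0.1]
width: 0.0406
```

```bash
python3 -c "
from h import *
go(.5666,.012,.36,75)
"
```

```text
t 10.3333 w 0.0406 pos [0.5051 0.2873 0.3508] rpy [-179.54    0.84   74.7 ] F [ 1.6 -0.2 -0.1]
shift [-2.494  1.319 -0.066] turn [-0.005  0.009 -0.003]
```

Call:
move_arm(increments=[[[0,-0.25,0.14,-0.05,0,0,0],[0,-0.55,0.28,-0.05,0,0,0],[0,-0.83,0.44,-0.05,0,0,0],[0,-0.83,0.44,-0.05,0,0,0]]])

```text
time: 10.67
tool_pos: [0.5262, 0.1957, 0.355]
ee_rot: [-3.131, 0.015, 1.303]
wrist_force: [0.8, 0.6, -0.2]
width: 0.014
```

Call:
move_arm(increments=[[[0,-0.25,0.14,0,0,0,0],[0,-0.55,0.28,0,0,0,0],[0,-0.83,0.44,0,0,0,0],[0,-0.83,0.44,0,0,0,0]]])

```text
time: 11.0
tool_pos: [0.5471, 0.1045, 0.3555]
ee_rot: [-3.131, 0.015, 1.303]
wrist_force: [0.1, -0.1, -0.4]
width: 0.0008
```

Call:
move_arm(increments=[[[0,-0.25,0.14,0,0,0,0],[0,-0.55,0.28,0,0,0,0],[0,-0.83,0.44,0,0,0,0],[0,-0.83,0.44,0,0,0,0],[0,-0.83,0.44,0,0,0,0]]])

```text
time: 11.42
tool_pos: [0.5675, 0.0161, 0.3563]
ee_rot: [-3.13, 0.011, 1.306]
wrist_force: [0.0, 0.4, 0.1]
width: 0.0004
```

```bash
python3 -c "
from h import *
go(.5666,.012,.26,75)
p,d=robot.snapshot('top');q,d=robot.snapshot('scene')
cv2.imwrite('pics/l_top.png',cv2.resize(p[120:280,200:360,::-1],None,fx=3,fy=3,interpolation=2))
cv2.imwrite('pics/l_sc.png',cv2.resize(q[130:290,190:350,::-1],None,fx=3,fy=3,interpolation=2))
"
```

```text
t 11.4167 w 0.0004 pos [0.5675 0.0161 0.3563] rpy [-179.32    0.63   74.84] F [0.  0.4 0.1]
shift [-0.031  0.014  0.964] turn [-0.008  0.007 -0.002]
```

View pics/l_sc.png

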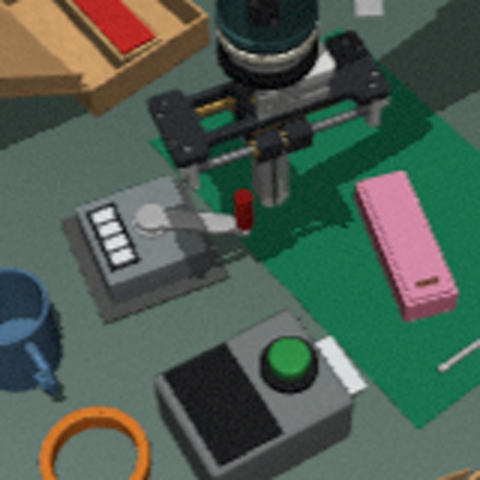

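View pics/l_top.png

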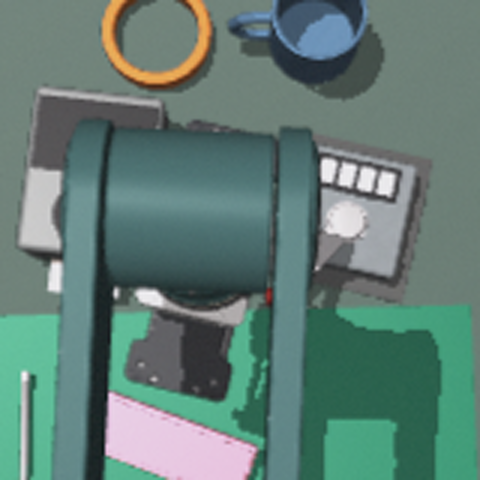

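Call:
move_arm(increments=[[[0,-0.03,0.01,0.2,-0.008,0.007,0],[0,-0.03,0.01,0.4,-0.008,0.007,0],[0,-0.03,0.01,0.6,-0.008,0.007,0],[0,-0.03,0.01,0.8,-0.008,0.007,0],[0,-0.03,0.01,0.94,-0.008,0.007,0],[0,-0.03,0.01,0.94,-0.008,0.007,0],[0,-0.03,0.01,0.94,-0.008,0.007,0]]])

```text
time: 12.1
tool_pos: [0.5659, 0.014, 0.2631]
ee_rot: [3.14, 0.0, 1.31]
wrist_force: [0.7, 0.4, 0.5]
width: 0.0003
```

```bash
python3 -c "
from h import *
go(.5588,-.0195,.26,75)
p,d=robot.snapshot('top');q,d=robot.snapshot('scene')
cv2.imwrite('pics/l_sc2.png',cv2.resize(q[130:290,190:350,::-1],None,fx=3,fy=3,interpolation=2))
o=robot.get_obs();R=Ro.from_euler('xyz',o['ee_rot']);P=np.array([.618,-.0995]);n=np.array([-.259,-.966])
for f in range(135,205,10):
  c=P+.09*np.array([np.cos(np.radians(f)),np.sin(np.radians(f))])-.017*n
  print(f,np.round(R.inv().apply(np.r_[c,.26]-o['tool_pos'])/.1,3))
"
```

```text
t 12.1 w 0.0003 pos [0.5659 0.014  0.2631] rpy [1.7993e+02 2.0000e-02 7.5070e+01] F [0.7 0.4 0.5]
shift [-0.342  0.018  0.031] turn [0.001 0.    0.001]
135 [-0.338  0.008  0.053]
145 [-0.48  -0.059  0.053]
155 [-0.632 -0.099  0.052]
165 [-0.788 -0.113  0.052]
175 [-0.944 -0.099  0.052]
185 [-1.096 -0.059  0.052]
195 [-1.238  0.007  0.053]
```

View pics/l_sc2.png

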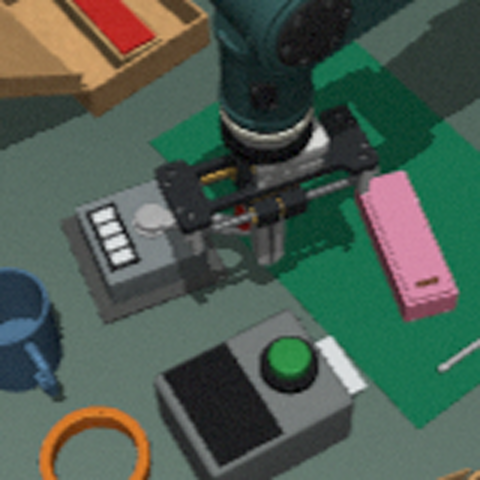

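Call:
move_arm(increments=[[[0,-0.12,0,0.02,0,0,0],[0,-0.24,0,0.02,0,0,0],[0,-0.34,0.01,0.02,0,0,0],[0,-0.41,-0.03,0.02,0,0,0],[0,-0.48,-0.06,0.02,0,0,0],[0,-0.48,-0.06,0.02,0,0,0]]])

```text
time: 12.7
tool_pos: [0.5474, -0.0335, 0.2626]
ee_rot: [3.137, 0.0, 1.307]
wrist_force: [-0.6, 2.8, 1.9]
width: 0.0003
```

```bash
python3 -c "
from h import *
go(.5588,-.0195,.26,75)
q,d=robot.snapshot('scene')
cv2.imwrite('pics/l_sc3.png',cv2.resize(q[150:250,210:330,::-1],None,fx=5,fy=5,interpolation=2))
o=robot.get_obs();R=Ro.from_euler('xyz',o['ee_rot']);P=np.array([.618,-.0995]);n=np.array([-.259,-.966])
for f in range(145,205,10):
  c=P+.09*np.array([np.cos(np.radians(f)),np.sin(np.radians(f))])-.017*n
  print(f,np.round(R.inv().apply(np.r_[c,.26]-o['tool_pos'])/.1,3))
"
```

```text
t 12.7 w 0.0003 pos [ 0.5474 -0.0335  0.2626] rpy [1.7975e+02 1.0000e-02 7.4860e+01] F [-0.6  2.8  1.9]
shift [0.165 0.074 0.026] turn [ 0.003  0.    -0.002]
145 [0.017 0.005 0.026]
155 [-0.134 -0.035  0.026]
165 [-0.29  -0.049  0.026]
175 [-0.447 -0.035  0.026]
185 [-0.598  0.006  0.026]
195 [-0.74   0.073  0.026]
```

View pics/l_sc3.png

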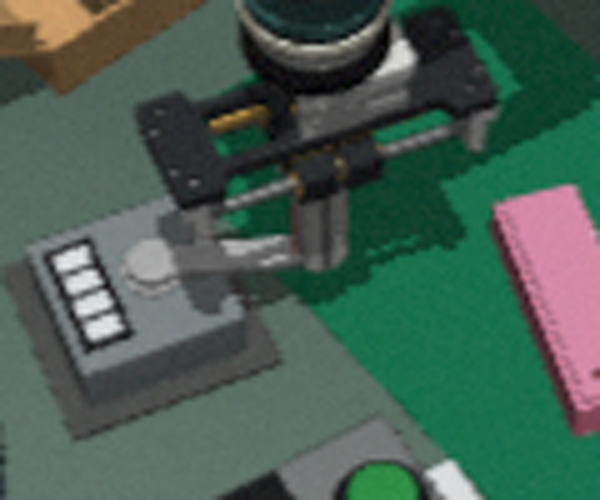

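Call:
move_arm(increments=[[[0,-0.13,-0.03,0,0,0,0],[0,-0.21,-0.04,0,0,0,0],[0,-0.29,-0.05,0,0,0,0],[0,-0.37,-0.04,0,0,0,0],[0,-0.45,-0.03,0,0,0,0],[0,-0.53,-0.01,0,0,0,0],[0,-0.6,0.01,0,0,0,0],[0,-0.6,0.01,0,0,0,0]]])

```text
time: 13.42
tool_pos: [0.5331, -0.0916, 0.2615]
ee_rot: [3.14, 0.001, 1.307]
wrist_force: [-2.0, 2.8, 1.0]
width: 0.0005
```

```bash
python3 -c "
from h import *
go(.5355,-.1064,.26,75)
"
```

```text
t 13.4167 w 0.0005 pos [ 0.5331 -0.0916  0.2615] rpy [1.7989e+02 5.0000e-02 7.4880e+01] F [-2.   2.8  1. ]
shift [-0.137  0.062  0.015] turn [ 0.001  0.001 -0.001]
```

Call:
move_arm(increments=[[[0,-0.07,0.03,0,0,0,0],[0,-0.13,0.06,0,0,0,0],[0,-0.13,0.06,0,0,0,0]]])

```text
time: 13.67
tool_pos: [0.5357, -0.1051, 0.2614]
ee_rot: [3.14, 0.001, 1.308]
wrist_force: [-1.6, 4.1, 1.3]
width: 0.0003
```

Call:
move_arm(increments=[[[0,-0.02,0.01,0,0,0,0],[0,-0.03,0.015,0,0,0,0],[0,-0.03,0.015,0,0,0,0]]])

```text
time: 13.92
tool_pos: [0.5361, -0.1066, 0.2614]
ee_rot: [-3.141, -0.003, 1.309]
wrist_force: [-4.1, 7.2, 1.7]
width: 0.0004
```

Call:
move_arm(increments=[[[0,-0.02,0.01,0,0,0,0],[0,-0.03,0.015,0,0,0,0],[0,-0.03,0.015,0,0,0,0]]])

```text
time: 14.17
tool_pos: [0.5364, -0.108, 0.2614]
ee_rot: [-3.138, -0.008, 1.31]
wrist_force: [-4.2, 14.8, 4.0]
width: 0.0006
```

```bash
python3 -c "
from h import *
go(.5355,-.1064,.26,75)
q,d=robot.snapshot('scene')
cv2.imwrite('pics/l_sc4.png',cv2.resize(q[130:250,200:340,::-1],None,fx=5,fy=5,interpolation=2))
"
```

```text
t 14.1667 w 0.0006 pos [ 0.5364 -0.108   0.2614] rpy [-179.82   -0.43   75.03] F [-4.2 14.8  4. ]
shift [ 0.013 -0.013  0.014] turn [-0.002 -0.005  0.   ]
```

View pics/l_sc4.png

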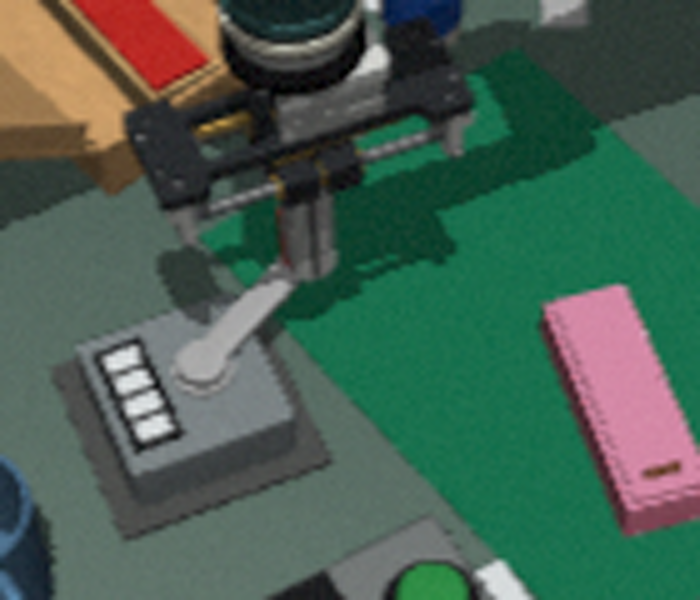

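The lever moved about 60° and is at its stop: the force rose from 4.4 to 15 N while the arm barely moved. Now I retrace the arc so it springs back.

Call:
move_arm(increments=[[[0,0.1,-0.04,0,0,0,0],[0,0.2,-0.08,0,0,0,0],[0,0.36,-0.12,0,0,0,0],[0,0.52,-0.14,0,0,0,0],[0,0.67,-0.13,0,0,0,0],[0,0.82,-0.09,0,0,0,0],[0,0.98,-0.02,0,0,0,0],[0,0.98,-0.02,0,0,0,0]]])

```text
time: 14.88
tool_pos: [0.5622, -0.0145, 0.2626]
ee_rot: [3.134, 0.001, 1.311]
wrist_force: [0.2, 0.0, 0.7]
width: 0.0006
```

Call:
move_arm(increments=[[[0,0.12,0,0,0,0,0],[0,0.25,0,-0.1,0,0,0],[0,0.4,0,-0.35,0,0,0],[0,0.4,0,-0.6,0,0,0],[0,0.4,0,-0.85,0,0,0],[0,0.4,0,-0.85,0,0,0]]])

```text
time: 15.38
tool_pos: [0.5719, 0.0232, 0.3545]
ee_rot: [3.125, -0.002, 1.309]
wrist_force: [-0.4, 0.2, 0.7]
width: 0.0007
```

```bash
python3 -c "
from h import *
go(.6265,.12,.32,75)
q,d=robot.snapshot('scene');p,d2=robot.snapshot('top')
m=mask(q,(0,120,80),(8,255,255),(240,170,300,225))
print(cv2.minAreaRect(big(m)) if m.any() else 0)
cv2.imwrite('pics/l_sc5.png',cv2.resize(q[130:290,200:350,::-1],None,fx=4,fy=4,interpolation=2))
"
```

```text
t 15.3833 w 0.0007 pos [0.5719 0.0232 0.3545] rpy [ 1.7907e+02 -9.0000e-02  7.4970e+01] F [-0.4  0.2  0.7]
shift [1.076 0.271 0.351] turn [ 0.01  -0.001 -0.   ]
((270.0, 195.5), (5.0, 4.0), 90.0)
```

View pics/l_sc5.png

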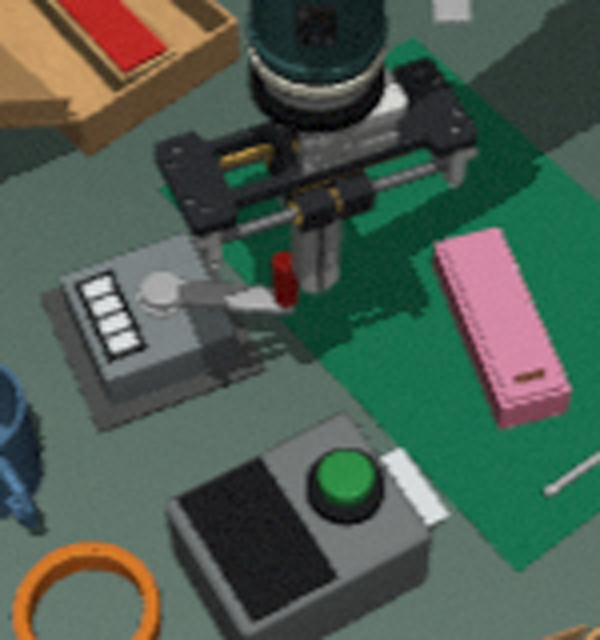

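The lever is back at rest, with the red peg near (271,200) again. Next is the button.

Call:
move_arm(increments=[[[0,0.25,0.07,0,0.01,0,0],[0,0.5,0.14,0,0.01,0,0],[0,0.75,0.2,0,0.01,0,0],[0,1.0,0.27,0,0.01,0,0],[0,1.0,0.27,0.1,0.01,0,0],[0,1.0,0.27,0.2,0.01,0,0],[0,1.0,0.27,0.2,0.01,0,0]]])

```text
time: 16.07
tool_pos: [0.622, 0.1118, 0.3222]
ee_rot: [-3.122, 0.004, 1.308]
wrist_force: [-0.5, -0.3, -0.7]
width: 0.0003
```

```bash
python3 -c "
from h import *
go(.6265,.12,.30,75)
q,d=robot.snapshot('scene')
cv2.imwrite('pics/b1.png',cv2.resize(q[160:300,210:360,::-1],None,fx=4,fy=4,interpolation=2))
"
```

```text
t 16.0667 w 0.0003 pos [0.622  0.1118 0.3222] rpy [-178.89    0.23   74.94] F [-0.5 -0.3 -0.7]
shift [0.092 0.027 0.221] turn [-0.012  0.003 -0.001]
```

View pics/b1.png

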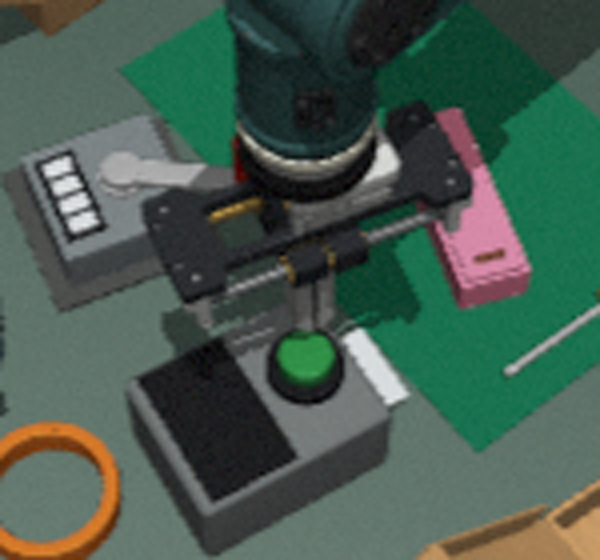

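Call:
move_arm(increments=[[[0,0.05,0.02,0,-0.012,0,0],[0,0.08,0.02,0.04,-0.012,0,0],[0,0.08,0.02,0.1,-0.012,0,0],[0,0.08,0.02,0.16,-0.012,0,0],[0,0.08,0.02,0.16,-0.012,0,0],[0,0.08,0.02,0.16,-0.012,0,0]]])

```text
time: 16.62
tool_pos: [0.6266, 0.1193, 0.3103]
ee_rot: [3.136, 0.001, 1.308]
wrist_force: [-1.0, 0.4, -0.3]
width: 0.0002
```

```bash
python3 -c "
from h import *
go(.6265,.12,.298,75)
q,d=robot.snapshot('scene')
cv2.imwrite('pics/b2.png',cv2.resize(q[200:290,240:340,::-1],None,fx=6,fy=6,interpolation=2))
"
```

```text
t 16.6167 w 0.0002 pos [0.6266 0.1193 0.3103] rpy [1.7968e+02 6.0000e-02 7.4950e+01] F [-1.   0.4 -0.3]
shift [ 0.007 -0.003  0.123] turn [ 0.004  0.001 -0.001]
```

View pics/b2.png

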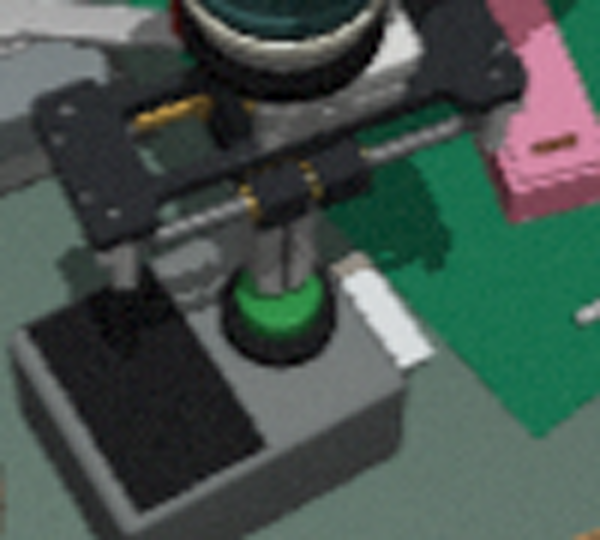

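Call:
move_arm(increments=[[[0,0,0,0.03,0,0,0],[0,0,0,0.06,0,0,0],[0,0,0,0.09,0,0,0],[0,0,0,0.12,0,0,0],[0,0,0,0.14,0,0,0],[0,0,0,0.14,0,0,0]]])

```text
time: 17.17
tool_pos: [0.6269, 0.1194, 0.2968]
ee_rot: [3.135, 0.001, 1.308]
wrist_force: [-0.0, 1.4, 2.3]
width: 0.0005
```

Call:
move_arm(increments=[[[0,0,0,0.02,0,0,0],[0,0,0,0.04,0,0,0],[0,0,0,0.04,0,0,0]]])

```text
time: 17.42
tool_pos: [0.6269, 0.1195, 0.2932]
ee_rot: [3.134, 0.0, 1.308]
wrist_force: [-1.4, -0.5, 3.5]
width: 0.0002
```

Call:
move_arm(increments=[[[0,0,0,0.02,0,0,0],[0,0,0,0.03,0,0,0],[0,0,0,0.03,0,0,0]]])

```text
time: 17.67
tool_pos: [0.6269, 0.1194, 0.2906]
ee_rot: [3.134, 0.0, 1.308]
wrist_force: [-1.0, -0.5, 3.6]
width: 0.0008
```

Call:
move_arm(increments=[[[0,0,0,0.02,0,0,0],[0,0,0,0.02,0,0,0]]])

```text
time: 17.83
tool_pos: [0.6268, 0.1194, 0.2904]
ee_rot: [3.134, -0.0, 1.308]
wrist_force: [-4.6, -0.8, 10.5]
width: 0.0
```

Call:
move_arm(increments=[[[0,0,0,0.02,0,0,0],[0,0,0,0.02,0,0,0]]])

```text
time: 18.0
tool_pos: [0.6266, 0.1195, 0.2902]
ee_rot: [3.133, -0.0, 1.308]
wrist_force: [-7.1, 0.0, 15.9]
width: 0.0005
```

The button has bottomed: 16 N, with no further travel at z = 0.290 (about 8 mm down). Releasing.

Call:
move_arm(increments=[[[0,0,0,-0.05,0,0,0],[0,0,0,-0.15,0,0,0],[0,0,0,-0.35,0,0,0],[0,0,0,-0.6,0,0,0],[0,0,0,-0.85,0,0,0],[0,0,0,-0.85,0,0,0]]])

```text
time: 18.5
tool_pos: [0.6272, 0.1197, 0.3771]
ee_rot: [3.125, -0.003, 1.308]
wrist_force: [0.5, -0.2, 1.2]
width: 0.0001
```

Call:
move_arm(increments=[[[0,-0.3,-0.1,0,0,0,0],[0,-0.6,-0.3,0,0,0,0],[0,-0.9,-0.5,0,0,0,0],[0,-0.9,-0.8,0,0,0,0],[0,-0.9,-0.8,0,0,0,0]]])

```text
time: 18.92
tool_pos: [0.522, 0.0531, 0.3684]
ee_rot: [3.141, 0.001, 1.307]
wrist_force: [1.1, 0.4, 0.4]
width: 0.0005
```

Call:
move_arm(increments=[[[0,-0.3,-0.3,0,0,0,0],[0,-0.6,-0.6,0,0,0,0],[0,-0.9,-0.9,0,0,0,0],[0,-0.9,-0.9,0,0,0,0],[0,-0.9,-0.9,0,0,0,0]]])

```text
time: 19.33
tool_pos: [0.4146, -0.0106, 0.3694]
ee_rot: [3.134, 0.0, 1.306]
wrist_force: [0.2, -0.1, 0.5]
width: 0.0003
```

```bash
python3 -c "
from h import *
go(.4,0,.38,75)
for n in('scene','top'):
  p,d=robot.snapshot(n);cv2.imwrite('pics/f_%s.png'%n,p[:,:,::-1]);np.save('pics/f_%s.npy'%n,d)
  b=(60,200,180,295) if n=='top' else (310,250,450,370)
  c=big(mask(p,(100,80,60),(130,255,255),b));r=cv2.minAreaRect(c);w=ray(n,cv2.boxPoints(r),.04);print(n,'case',r,w.mean(0),np.diff(w,axis=0)[:,:2])
  P=cloud(n,d);m=np.zeros(c.shape[0]);mm=np.zeros((420,560),np.uint8);cv2.drawContours(mm,[c],-1,1,-1);print('lid z',np.percentile(P[mm>0][:,2],[10,50,90]))
  b=(210,175,245,205) if n=='top' else (275,235,300,262)
  m=mask(p,(40,80,60),(80,255,255),b);print('btn z',np.percentile(P[m>0][:,2],[30,50,70]) if m.any() else None)
  b=(280,205,305,225) if n=='top' else (260,185,280,212)
  m=mask(p,(0,120,80),(8,255,255),b);print('peg',cv2.minAreaRect(big(m)) if m.any() else None)
"
```

```text
t 19.3333 w 0.0003 pos [ 0.4146 -0.0106  0.3694] rpy [1.7957e+02 1.0000e-02 7.4840e+01] F [ 0.2 -0.1  0.5]
shift [ 0.064 -0.168 -0.108] turn [ 0.005  0.    -0.002]
scene case ((394.8099060058594, 304.25244140625), (61.9495849609375, 15.770013809204102), 47.29060745239258) [0.49542703 0.38389979 0.04      ] [[-0.0442425  -0.00268132]
 [ 0.00712007  0.1465856 ]
 [ 0.04140926  0.00050328]]
lid z [0.03707188 0.03914834 0.04145263]
btn z [0.09553459 0.09725535 0.09852998]
peg ((270.5, 199.5), (13.0, 5.0), 90.0)
top case ((126.58195495605469, 247.8775634765625), (56.753543853759766, 15.960958480834961), 1.7899105548858643) [0.49266569 0.38384451 0.04      ] [[ 0.04044562 -0.00073044]
 [-0.0078191  -0.14479501]
 [-0.04037663  0.00119604]]
lid z [0.03798939 0.0405813  0.04323679]
btn z [0.09792081 0.0993867  0.10045586]
peg ((292.0, 218.0), (6.0, 6.0), 90.0)
```

View pics/f_scene.png

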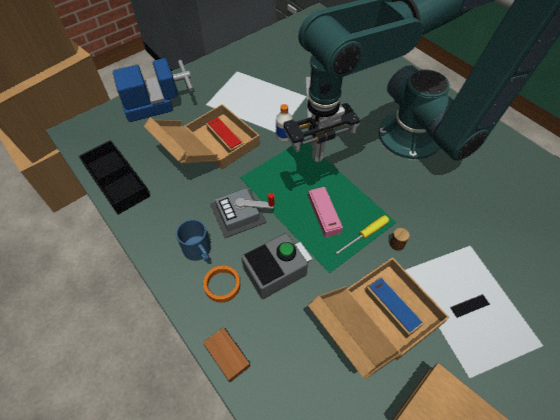

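View pics/f_top.png

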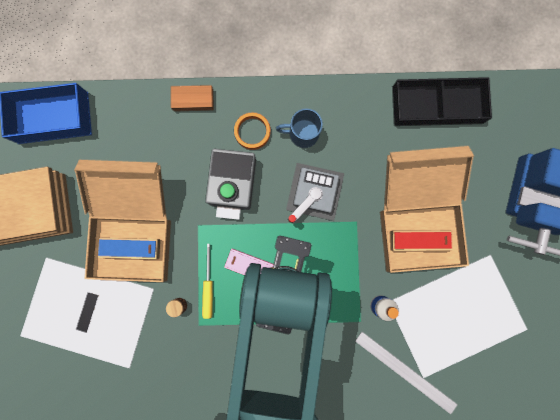

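The final views show the case flat in the carton: lid at 0.040 m, yaw about −3°, the same as the carton. The button is up and the peg is back at rest at (292,218). Nothing else has moved and the arm is clear, so I'm handing in.

```bash
python3 -c "
from bench import robot
robot.close_job()"
```

```text
the job is handed in; nothing more can be done
```

The order is packed, counted and labelled, and I handed the job in at about 19.4 s of the 66 s allowed.

- **Pencil box:** The blue-lidded box lies flat in the empty carton, lid up and clear of the walls. I released it only after light contact with the carton floor (about 6 N). In the last pictures its lid is about 0.040 m high, as it should be with the box flat on the carton floor. It points within about half a degree of the carton's long side.
- **Tally counter:** I swung the lever about 60° to its stop, where the force rose from 4.4 N to 15 N with almost no further movement. I then let it back along the same arc. Its red peg is at the same pixels as at the start in both views.
- **Label printer:** I pressed the green button about 8 mm to its end, where the force reached 16 N with no further travel, and let go. It is back up at about 0.099 m.
- **Everything else:** The packed carton and the other things on the bench look unmoved in both views. The arm hangs clear of everything. The pink box and part of the mat were partly hidden behind the arm in the top view, but the side view shows the box in place.

The two cameras put the pencil box's position along x about 3 mm apart, and its lid height about 1.5 mm apart, close to the stated 2 mm calibration error. No check failed.

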